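# Cap the bearing housing and present its port to the inspection camera

## Task

Set the loose orange cover onto the open aluminium housing in the blue nest so that it sits fully down and level, without dropping it, and let go of it. Then take the covered housing itself by its body, lift it out of the nest and present it to the inspection camera: upright, straight above the yellow spot, its brass port at the height of the lens and facing squarely into it; finish while holding it still there, with the cover still seated. Do not touch the camera stand, and leave the other parts on the bench where they are.

Things in the scene. Friction and masses are not known exactly. Their poses are not given: they have to be found in the camera images.
- housing: Open aluminium housing, the only one without a cover, standing in the blue nest: an upright round cup, 62 mm outside diameter, 58 mm high, wall 6 mm, about 0.3 kg. A brass port (18 mm diameter, axis 30 mm above the underside) sticks out 11 mm from the wall. Origin: centre of the underside; z up, +x out through the port. Grip it across the round body, best along its y axis, clear of the port.
- mouth (a point): Centre of the housing's open rim, 58 mm above its underside.
- centre (a point): The housing's middle: on its axis, at the height of the port, 30 mm above its underside.
- port (a point): Outer end of the brass port: 42 mm from the housing's axis along its +x, 30 mm above its underside.
- cover: Loose orange cover, 0.09 kg, lying spigot down on the bench: spigot 44 mm diameter, 6 mm high; disc 62 mm diameter, 6 mm thick; round knob on top 24 mm diameter, 16 mm high (28 mm in all). Origin: centre of the spigot's underside, z up. Seated, the spigot is in the bore (3 mm play all round) and the disc on the rim: origin 52 mm above the housing's underside.
- cover_seat (a point): Centre of the underside of the cover's disc (6 mm above the cover's origin); it meets mouth when the cover is seated.
- nest: Blue fixed block, 105 x 105 mm, 16 mm high, with a round pocket 66 mm wide and 10 mm deep in which the housing stands loosely (its underside 6 mm above the bench). Origin: centre of the underside; z up.
- nest_seat (a point): Centre of the floor of the nest's pocket, 6 mm above the bench.
- station: Fixed inspection camera stand: dark base plate 110 mm wide, 8 mm high, from 55 mm behind to 235 mm ahead of the origin; grey camera on a post with a black lens 42 mm in diameter, top of the camera 226 mm above the bench. Origin: on the bench under the yellow spot (40 mm diameter) on the plate; z up, +x level, from the viewing place towards the lens.
- view (a point): The viewing place: in the air, 200 mm above the bench (the height of the lens axis), straight above the yellow spot, 120 mm in front of the lens. The housing's middle (centre) belongs here.
- lens (a point): Front of the lens, 200 mm above the bench, 120 mm from the viewing place along the station's +x.
- done_a: A finished housing, same size, its orange cover already fixed on (80 mm high); to be left alone. Origin: centre of the underside.
- done_b: Another finished housing like done_a; to be left alone.
- bearing: Loose steel ball bearing, 47 mm diameter, 13 mm high, lying flat; to be left alone.
- driver: Screwdriver with a red handle, lying down; to be left alone.
- collet: Loose steel collet, 40 mm diameter, 40 mm high, standing on its narrow end; to be left alone.
Not all that is in view belongs to the job. Leave any green or turquoise look-alike of the housing alone.

How it is judged:
By the outcome, as a careful person would: the job done as asked, in the order asked, and still so for the second after the job is handed in, while the arm keeps its last pose, push and grip.
It also fails if it takes over 53 s, if anything falls off the work surface, if the arm or the gripper's body presses on something with over 40 N, if the wrist force passes 120 N, or if a joint passes its speed limit or range.

## Robot

A 7-joint arm with a two-finger parallel gripper is mounted at the origin on the work surface. World frame = base frame: x ahead of the robot, y to its left, z up, the work surface at z = 0. Lengths are in mm, angles in rad, forces in N, time in s.
With the tool pointing down it reaches from about 400 to 875 mm from the base axis. Payload 4.4 kg.
Tool frame: the origin (TCP) lies at the very end of the fingers, on their centre line; the grasp point (between the pads) lies 19 mm behind it; z points along the fingers, y is the line along which they close (so a half turn about z gives the same grasp; the last joint's range is limited). The gripper opens to 85 mm and grips with 20 to 120 N. Pads are 22 mm wide; open, the fingers measure 114 mm over their backs; the gripper's body (76 mm by 85 mm) begins 54 mm behind the grasp point. The pads swing forward as they close: fully open they stand 13 mm farther back than shut.
Start: joints at [1.192, 0.628, 0.038, 1.517, -0.027, 0.996, -0.02], TCP at [200.048, -618.465, 231.313] pointing down, gripper open.
Joint ranges: [-3.06, 3.06], [-0.37, 2.12], [-1.25, 1.32], [0.18, 2.47], [-1.1, 4.24], [0.23, 1.98], [-2.94, 2.94]. Speed limits (rad/s): [2.57, 2.57, 3.14, 3.14, 3.14, 3.14, 3.14].

## Interface

Orientations are given as [roll, pitch, yaw] about the fixed x, y, z axes, in that order (R = Rz(yaw) Ry(pitch) Rx(roll)).
In Python, from cell import ctrl gives the robot as it stands.
- The arm moves only by the tool step_arm, never from a script. Its argument "series" is a list that holds one entry, the list of rows, each a list of 7 numbers: the turn, a rotation vector about the tool's x, y, z as a fraction of full scale, then the shift along the tool's x, y, z as a fraction of full scale, then the closure, from 0 (fully open) to 1 (shut). In form: [[[ax, ay, az, tx, ty, tz, gripper], ...]]. A call has 1 to 12 rows; each row shifts and turns the commanded pose from where the row before left it, along the tool's axes as they then stand; what a row does not reach is not made up. Full scale, the value 1, is 150 mm for a shift and 45 degrees for a turn. A row lasts 1/10 s, in which the tool goes at most 50 mm and 8.59 degrees, less where a joint would pass 70% of its speed; a pose out of reach is approached as far as the arm can. A call with a number of a shift or a turn outside -1 to 1 is refused whole. A call with a gripper value outside its range is refused whole. The fingers move at their own pace and stop on an object; the grip force is fixed at half the most. Time passes only in rows, so rows that do not move let the fingers close. It gives the time, the measured TCP pose, the force, the opening and the grip force at its end, in the units of the state.
- ctrl.read_state(): the state, without advancing time (a new reading comes with each control period).
- ctrl.get_image(name): name is "scene" or "top"; returns a dict with "img" (420x560x3 uint8, red, green, blue), "fx", "fy", "cx", "cy" (pixels), "R" (3x3) and "t" (3): a world point X has camera coordinates R X + t. Camera axes: x right, y down, z forward; pixel columns grow to the right and rows downward; lengths in mm; the calibration is good to about 2 mm. A picture is of the moment at which its call begins. There is no depth.
- ctrl.finish_job(): hands the job in; it is judged then, once.
Trained networks look in a picture, given as the dict that the camera call returned (one of the last four; its "shot" number tells which), for a name from the list of things; names that differ only in an ending like _2 or _b are one class to them, and where a whole thing is asked for, a point or a joint stands for the part that bears it (a point fixed in the world has none). Each returns a list of dicts, best first, with "score" (0 to 1); they miss things now and then, are a little off and sometimes report something else, mostly with a low value. They report only what shows in the picture. A call takes as long as a camera call. They do not tell look-alikes from the thing itself.
- ctrl.recognise(picture, thing): "centre" ([column, row] in pixels, amid what is visible of it).
The state is a dict: "clock": time; "qpos": joint angles; "qd": joint speeds; "tau": joint torques, N m; "eef_pos": TCP position; "tool_rot": TCP orientation; "force": force on the tool from outside, world axes, zero at the start; "torque": the same for the moment, N m; "width": finger opening in mm; "gripper_force": force on a finger pad.
Only numpy, scipy, OpenCV 4.12 (cv2) and the standard library are available. Lean on these libraries where they do the work, as an engineer would, in place of code of your own. Each camera call takes 0.05 s, during which the arm holds its last target. There are 200 camera calls.

## Working session

There is one attempt and no reset: what is moved stays moved. The work goes in short steps, Python scripts to look and compute and a tool call to move; the robot and the scene stay as the last step left them, time stands still between calls to the robot, and variables do not carry over. Pictures are saved under pics/ and viewed, at most 10 in all, crops included, and the job is handed in when it is done.

Besides the shell and the picture viewer there is one more tool, called after "Emit:" as a command line: name --argument value ..., lists and objects as JSON in quotes. step_arm: Moves the arm, as the interface text tells. Shift numbers are shares of 150 mm and turn numbers shares of 45 degrees, none past 1 either way. Its arguments: {"type":"object","properties":{"series":{"type":"array","items":{"type":"array","items":{"type":"array","items":{"type":"number","minimum":-1,"maximum":1}}}}},"required":["series"]}

```bash
ls; mkdir -p pics; cat > h.py <<'E'
import numpy as np, cv2
from cell import ctrl
def ray(P,px,z):
    R=np.array(P["R"]);t=np.array(P["t"]);c=-R.T@t
    d=R.T@np.array([(px[0]-P["cx"])/P["fx"],(px[1]-P["cy"])/P["fy"],1])
    return c+d*(z-c[2])/d[2]
def proj(P,X):
    v=np.array(P["R"])@np.array(X,float)+np.array(P["t"])
    return np.array([P["fx"]*v[0]/v[2]+P["cx"],P["fy"]*v[1]/v[2]+P["cy"]])
def save(P,n): cv2.imwrite("pics/"+n,cv2.cvtColor(P["img"],cv2.COLOR_RGB2BGR))
E
python3 - <<'E'
from h import *
for n in ("scene","top"):
    P=ctrl.get_image(n); save(P,n+"0.png")
    print(n,P["fx"],"cam",np.round(-np.array(P["R"]).T@np.array(P["t"])))
    for th,z in (("housing",58),("mouth",64),("port",36),("cover",14),("cover_seat",6),("nest",8),("nest_seat",6),("station",100),("view",200),("lens",200),("done_a",40),("bearing",6),("collet",20)):
        for r in ctrl.recognise(P,th)[:4]: print(th,np.round(r["centre"]),round(r["score"],2),np.round(ray(P,r["centre"],z)))
s=ctrl.read_state();print({k:np.round(s[k],3) for k in s})
E
```

```text
pics
scene 405.183193041262 cam [1036. -217.  873.]
housing [355. 195.] 0.97 [494. 212.  58.]
housing [278. 223.] 0.83 [495.  -5.  58.]
housing [294. 269.] 0.67 [627. -21.  58.]
housing [244. 324.] 0.58 [ 702. -172.   58.]
mouth [356. 227.] 0.72 [586. 162.  64.]
mouth [358. 195.] 0.65 [501. 217.  64.]
mouth [294. 270.] 0.62 [632. -26.  64.]
mouth [280. 223.] 0.57 [500.  -3.  64.]
port [279. 222.] 0.8 [476.   3.  36.]
port [357. 229.] 0.68 [576. 173.  36.]
port [353. 193.] 0.66 [471. 222.  36.]
cover [398. 199.] 0.9 [524. 333.  14.]
cover_seat [399. 194.] 0.89 [507. 351.   6.]
nest [280. 240.] 0.7 [512. -10.   8.]
nest_seat [280. 236.] 0.79 [497.  -4.   6.]
nest_seat [218. 213.] 0.63 [ 361. -126.    6.]
station [108. 274.] 0.67 [ 496. -407.  100.]
station [400. 196.] 0.49 [571. 289. 100.]
station [215. 210.] 0.33 [ 424. -139.  100.]
view [111. 273.] 0.88 [ 567. -376.  200.]
lens [282. 234.] 0.63 [616. -46. 200.]
lens [111. 274.] 0.56 [ 568. -377.  200.]
done_a [408. 261.] 0.83 [707. 235.  40.]
done_a [372. 296.] 0.55 [749. 112.  40.]
bearing [111. 275.] 0.34 [ 435. -423.    6.]
collet
[... 1024 characters left out ...]
00.]
done_a [155. 156.] 0.84 [689. 250.  40.]
done_a [210. 136.] 0.81 [743. 117.  40.]
bearing [198. 291.] 0.87 [365. 139.   6.]
collet [306. 292.] 0.59 [ 366. -119.   20.]
{'clock': np.float64(1.4), 'qpos': array([ 1.192,  0.628,  0.038,  1.517, -0.027,  0.996, -0.02 ]), 'qd': array([-0.001, -0.001, -0.001,  0.   , -0.001, -0.001, -0.   ]), 'tau': array([ 0.0000e+00, -5.6326e+01,  1.2260e+00, -1.9378e+01,  1.1000e-02,
        2.0000e-03, -0.0000e+00]), 'eef_pos': array([ 200.022, -618.453,  231.299]), 'tool_rot': array([-3.142, -0.   ,  0.313]), 'force': array([-0.645,  0.187, -0.075]), 'torque': array([-0.029,  0.063, -0.046]), 'gripper_force': np.float64(0.0), 'width': np.float64(85.612)}
```

View pics/scene0.png

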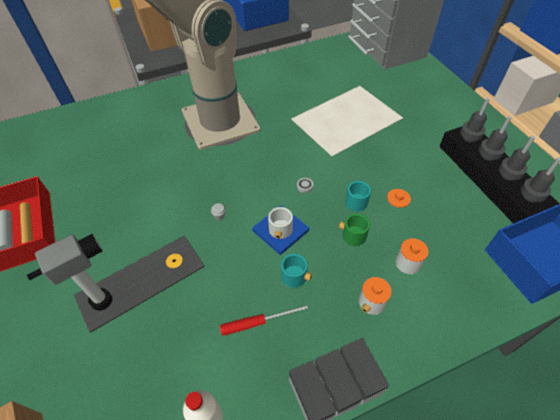

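View pics/top0.png

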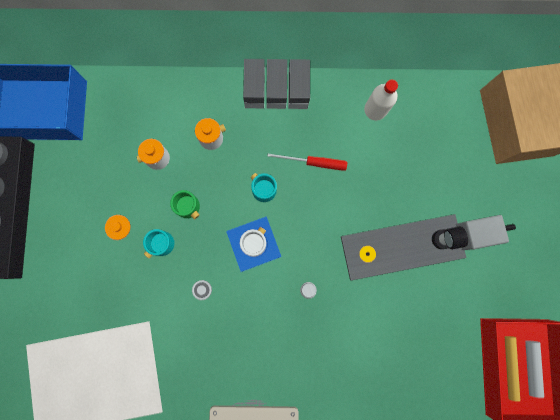

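```bash
python3 - <<'E'
from h import *
for n in ("top","scene"):
    P=ctrl.get_image(n); I=P["img"]; H=cv2.cvtColor(I,cv2.COLOR_RGB2HSV).astype(int)
    h,s,v=H[...,0],H[...,1],H[...,2]
    def blob(m,near,rad,z,name):
        yy,xx=np.mgrid[:420,:560]; u=proj(P,near); m=m&(np.hypot(xx-u[0],yy-u[1])<rad)
        m=m.astype(np.uint8)
        k,l,st,c=cv2.connectedComponentsWithStats(m)
        if k<2: print(n,name,"none");return
        i=1+st[1:,4].argmax(); pts=np.argwhere(l==i)[:,::-1]
        W=np.array([ray(P,p,z)[:2] for p in pts],np.float32)
        r=cv2.minAreaRect(W); print(n,name,st[i,4],np.round(c[i],1),"mean",np.round(W.mean(0),1),"rect",np.round(r[0],1),np.round(r[1],1),round(r[2],1))
    blob((h>105)&(h<125)&(s>150)&(v>80),(465,3,16),45,16,"nest")
    blob((h<14)&(s>180)&(v>150),(515,345,12),25,12,"cover")
    blob((h>18)&(h<32)&(s>150)&(v>120),(455,-275,8),25,8,"spot")
    blob((s<60)&(v<100)&(v>45),(460,-360,8),95,8,"plate")
    blob((h>8)&(h<28)&(s>90)&(v>60),(475,5,36),22,36,"port")
    blob((s<60)&(v>120),(475,5,60),16,64,"rim")
    u=proj(P,(478,5,45)).astype(int); cv2.imwrite(f"pics/c_{n}.png",cv2.resize(cv2.cvtColor(I[u[1]-35:u[1]+35,u[0]-40:u[0]+40],cv2.COLOR_RGB2BGR),None,fx=7,fy=7,interpolation=cv2.INTER_CUBIC)); print(u)
a=cv2.imread("pics/c_top.png");b=cv2.imread("pics/c_scene.png");cv2.imwrite("pics/c.png",cv2.resize(np.hstack([a,b]),(800,350)))
E
```

```text
top nest 1151 [253.3 244.9] mean [477.4   7.8] rect [480.4   8. ] [102.5 102.8] 21.0
top cover none
top spot 200 [367.4 253.6] mean [ 460.  -270.6] rect [ 460.2 -270.8] [36.4 37. ] 0.7
top plate 354 [453.8 237.1] mean [ 502.7 -483.3] rect [ 499.8 -477. ] [68.1 88.7] 12.3
top port 24 [261.5 230. ] mean [512. -12.] rect [512.2 -12.1] [15.2  9. ] 59.7
top rim 549 [252.6 242.6] mean [480.1   7.7] rect [481.5   8. ] [60.2 58. ] 0.8
[254 243]
scene nest 792 [280.1 234.4] mean [500.3  -3.2] rect [484.5   3.7] [109.2 108.9] 20.9
scene cover 312 [398.4 197.7] mean [519.3 338.7] rect [519.1 339.2] [56.3 60.6] 57.6
scene spot 178 [173.6 260.5] mean [ 459.6 -272.4] rect [ 459.4 -272.5] [38.2 37. ] 66.0
scene plate 4287 [139.  282.3] mean [ 483.6 -361.2] rect [ 479.2 -359.7] [111.3 288.4] 11.6
scene port 39 [277.8 233.8] mean [509.3 -12.9] rect [510.  -12.8] [15.1 18. ] 65.9
scene rim 468 [280.  218.8] mean [487.9   2.9] rect [487.8   2.6] [59.9 73.4] 65.9
[279 220]
```

View pics/c.png

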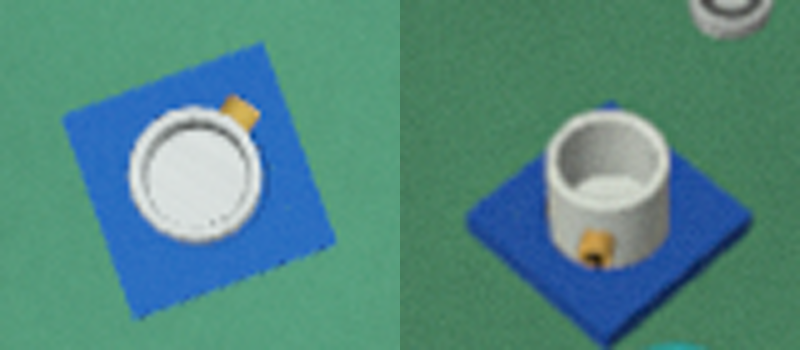

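The crops show the housing rim centred in the nest, with the brass port pointing towards +x, −y: top about (261,230), scene about (278,234). That puts the housing at about (481,8) with yaw −34°, and the station spot at (460,−271) with yaw −78°. Next I locate the cover from the top view and plan the transit.

```bash
cat >> h.py <<'E'
def plan(wps,s=None):
    """wps: [(x,y,z,yawdeg,n)]: rows of equal steps"""
    s=s or ctrl.read_state(); p=np.array(s["eef_pos"]);yw=np.degrees(s["tool_rot"][2])
    for x,y,z,t,n in wps:
        d=(np.array([x,y,z])-p)/n; dy=(t-yw)/n
        for i in range(n):
            a=np.radians(yw); print([0,0,round(-dy/45,3)]+[round(float(q)/150,3) for q in (d[0]*np.cos(a)+d[1]*np.sin(a), d[0]*np.sin(a)-d[1]*np.cos(a), -d[2])],end=",\n")
            yw+=dy
        p=np.array([x,y,z])
        print("--",np.linalg.norm(d),dy)
E
python3 - <<'E'
from h import *
P=ctrl.get_image("top"); H=cv2.cvtColor(P["img"],cv2.COLOR_RGB2HSV).astype(int)
m=(H[...,0]<16)&(H[...,1]>150)&(H[...,2]>120); m[:,:95]=0; m[:,145:]=0; m[:210]=0;m[250:]=0
pts=np.argwhere(m)[:,::-1]; W=np.array([ray(P,p,12)[:2] for p in pts],np.float32)
print(len(pts),W.mean(0),cv2.minAreaRect(W))
plan([(440,-20,230,104,12),(517,342,150,146,9)])
E
```

```text
5 [512.8783  341.01617] ((516.0884399414062, 345.0357971191406), (61.064857482910156, 7.6192827224731445), 40.639610290527344)
[0, 0, np.float64(-0.159), 0.229, -0.275, 0.001],
[0, 0, np.float64(-0.159), 0.262, -0.245, 0.001],
[0, 0, np.float64(-0.159), 0.29, -0.21, 0.001],
[0, 0, np.float64(-0.159), 0.314, -0.172, 0.001],
[0, 0, np.float64(-0.159), 0.333, -0.132, 0.001],
[0, 0, np.float64(-0.159), 0.347, -0.089, 0.001],
[0, 0, np.float64(-0.159), 0.355, -0.045, 0.001],
[0, 0, np.float64(-0.159), 0.358, -0.0, 0.001],
[0, 0, np.float64(-0.159), 0.355, 0.045, 0.001],
[0, 0, np.float64(-0.159), 0.347, 0.089, 0.001],
[0, 0, np.float64(-0.159), 0.333, 0.131, 0.001],
[0, 0, np.float64(-0.159), 0.314, 0.172, 0.001],
-- 53.73273634376077 7.173141446488845
[0, 0, np.float64(-0.104), 0.246, 0.12, 0.059],
[0, 0, np.float64(-0.104), 0.236, 0.14, 0.059],
[0, 0, np.float64(-0.104), 0.224, 0.159, 0.059],
[0, 0, np.float64(-0.104), 0.21, 0.176, 0.059],
[0, 0, np.float64(-0.104), 0.195, 0.193, 0.059],
[0, 0, np.float64(-0.104), 0.179, 0.208, 0.059],
[0, 0, np.float64(-0.104), 0.161, 0.222, 0.059],
[0, 0, np.float64(-0.104), 0.143, 0.234, 0.059],
[0, 0, np.float64(-0.104), 0.123, 0.245, 0.059],
-- 42.07180810277872 4.66666666666667
```

Emit:
step_arm --series '[[[0, 0, -0.16, 0.21, -0.25, 0, 0], [0, 0, -0.16, 0.24, -0.22, 0, 0], [0, 0, -0.16, 0.26, -0.19, 0, 0], [0, 0, -0.16, 0.28, -0.155, 0, 0], [0, 0, -0.16, 0.3, -0.12, 0, 0], [0, 0, -0.16, 0.31, -0.08, 0, 0], [0, 0, -0.16, 0.32, -0.04, 0, 0], [0, 0, -0.16, 0.32, 0, 0, 0], [0, 0, -0.16, 0.32, 0.04, 0, 0], [0, 0, -0.16, 0.31, 0.08, 0, 0], [0, 0, -0.16, 0.3, 0.12, 0, 0], [0, 0, -0.16, 0.28, 0.155, 0, 0]]]'

```text
clock: 2.75
eef_pos: [415.7, -78.3, 231.8]
tool_rot: [3.14, 0.001, 1.826]
force: [0.5, -0.1, -1.0]
width: 85.1
gripper_force: 0.0
```

```bash
python3 - <<'E'
from h import *
s=ctrl.read_state();print(s["clock"],s["eef_pos"],s["tool_rot"],s["qpos"])
plan([(517,342,150,146,11)])
E
```

```text
2.75 [415.69234502 -78.25106432 231.77649903] [3.14047221e+00 8.98403277e-04 1.82551939e+00] [ 0.47467363  0.33453005 -0.46196942  2.10428501  0.21807091  0.7462357
  0.12869326]
[0, 0, np.float64(-0.084), 0.231, 0.124, 0.05],
[0, 0, np.float64(-0.084), 0.222, 0.138, 0.05],
[0, 0, np.float64(-0.084), 0.213, 0.153, 0.05],
[0, 0, np.float64(-0.084), 0.202, 0.166, 0.05],
[0, 0, np.float64(-0.084), 0.191, 0.179, 0.05],
[0, 0, np.float64(-0.084), 0.179, 0.192, 0.05],
[0, 0, np.float64(-0.084), 0.166, 0.203, 0.05],
[0, 0, np.float64(-0.084), 0.152, 0.213, 0.05],
[0, 0, np.float64(-0.084), 0.138, 0.223, 0.05],
[0, 0, np.float64(-0.084), 0.123, 0.231, 0.05],
[0, 0, np.float64(-0.084), 0.107, 0.239, 0.05],
-- 39.99603222224154 3.7641312373501936
```

Emit:
step_arm --series '[[[0, 0, -0.084, 0.231, 0.124, 0.05, 0], [0, 0, -0.084, 0.222, 0.138, 0.05, 0], [0, 0, -0.084, 0.213, 0.153, 0.05, 0], [0, 0, -0.084, 0.202, 0.166, 0.05, 0], [0, 0, -0.084, 0.191, 0.179, 0.05, 0], [0, 0, -0.084, 0.179, 0.192, 0.05, 0], [0, 0, -0.084, 0.166, 0.203, 0.05, 0], [0, 0, -0.084, 0.152, 0.213, 0.05, 0], [0, 0, -0.084, 0.138, 0.223, 0.05, 0], [0, 0, -0.084, 0.123, 0.231, 0.05, 0], [0, 0, -0.084, 0.107, 0.239, 0.05, 0], [0, 0, 0, 0, 0, 0, 0]]]'

```text
clock: 3.95
eef_pos: [516.9, 346.6, 148.1]
tool_rot: [3.137, -0.004, 2.553]
force: [0.0, 0.1, 0.1]
width: 85.6
gripper_force: 0.0
```

```bash
python3 - <<'E'
from h import *
s=ctrl.read_state();print(s["clock"],s["eef_pos"],s["tool_rot"],s["qpos"])
T=s["eef_pos"]
ims=[]
for n in ("scene","top"):
    P=ctrl.get_image(n);I=cv2.cvtColor(P["img"],cv2.COLOR_RGB2BGR)
    u=proj(P,(517,342,60)).astype(int);y0,x0=max(u[1]-50,0),max(u[0]-60,0); print(x0,y0)
    for X,c in ((T,(0,0,255)),((517,342,12),(255,0,0))):
        q=proj(P,X); print(n,q)
    ims.append(cv2.resize(I[y0:y0+100,x0:x0+120],(400,333),interpolation=cv2.INTER_CUBIC))
    H=cv2.cvtColor(P["img"],cv2.COLOR_RGB2HSV).astype(int); q=proj(P,(517,342,12)); yy,xx=np.mgrid[:420,:560]
    m=((H[...,0]<16)|(H[...,0]>176))&(H[...,1]>150)&(H[...,2]>120)&(np.hypot(xx-q[0],yy-q[1])<22)
    print(m.sum()); 
    if m.sum()>50:
        W=np.array([ray(P,p,12)[:2] for p in np.argwhere(m)[:,::-1]],np.float32);print(cv2.minAreaRect(W),W.mean(0))
    for k,z in(("cover",14),("cover_seat",6)):
        for r in ctrl.recognise(P,k)[:1]: print(k,r["centre"],r["score"],ray(P,r["centre"],z))
cv2.imwrite("pics/d.png",np.hstack(ims))
E
```

```text
3.95 [516.85620507 346.60709024 148.11460197] [ 3.13705728 -0.00380357  2.55292659] [-0.29554563  0.74152616 -0.56758542  1.67056284  0.487806    0.87129917
 -0.08075352]
342 135
scene [412.53269612 160.98011189]
scene [398.97231545 196.7105621 ]
334
((518.25537109375, 339.2272033691406), (62.0461540222168, 59.53639602661133), 65.79981994628906) [519.0061  339.05847]
cover [399.2, 198.0] 0.65 [522.27290379 338.75881852  14.        ]
50 175
top [ 92.69231824 221.05057051]
top [117.49486562 227.10734927]
16
cover [120.2, 223.3] 0.69 [526.26109688 335.22627621  14.        ]
cover_seat [119.7, 226.4] 0.74 [519.36706273 338.83112664   6.        ]
```

View pics/d.png

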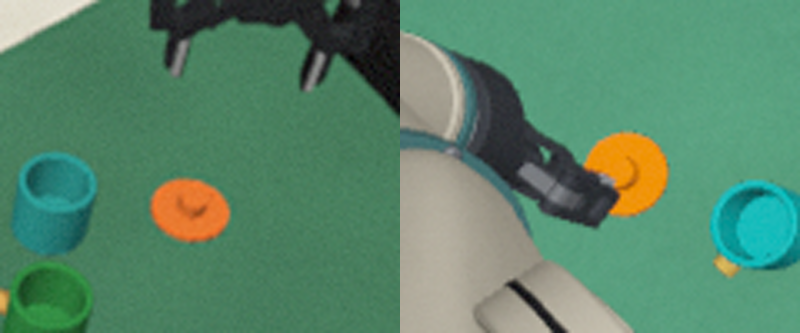

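```bash
python3 - <<'E'
from h import *
P=ctrl.get_image("top"); I=cv2.imread("pics/top0.png");H=cv2.cvtColor(I,cv2.COLOR_BGR2HSV).astype(int)
m=(H[...,0]<24)&(H[...,1]>130)&(H[...,2]>100); m[:,:100]=0; m[:,135:]=0; m[:210]=0;m[245:]=0
W=np.array([ray(P,p,12)[:2] for p in np.argwhere(m)[:,::-1]],np.float32)
print(m.sum(),W.mean(0),cv2.minAreaRect(W))
plan([(518,341,75,146.3,2),(518,341,14,146.3,4)])
E
```

```text
503 [517.5212 342.9108] ((517.3682861328125, 343.2697448730469), (59.8773307800293, 58.93196487426758), 3.3668148517608643)
[0, 0, np.float64(-0.006), 0.006, 0.007, 0.247],
[0, 0, np.float64(-0.006), 0.006, 0.007, 0.247],
-- 37.12398392642767 0.2532698549890142
[0, 0, np.float64(-0.0), 0.0, 0.0, 0.102],
[0, 0, np.float64(-0.0), 0.0, 0.0, 0.102],
[0, 0, np.float64(-0.0), 0.0, 0.0, 0.102],
[0, 0, np.float64(-0.0), 0.0, 0.0, 0.102],
-- 15.25 0.0
```

Emit:
step_arm --series '[[[0, 0, 0, 0.006, 0.02, 0.25, 0.3], [0, 0, 0, 0.006, 0.02, 0.25, 0.3], [0, 0, 0, 0, 0, 0.16, 0.3], [0, 0, 0, 0, 0, 0.12, 0.3], [0, 0, 0, 0, 0, 0.06, 0.3], [0, 0, 0, 0, 0, 0.04, 0.3], [0, 0, 0, 0, 0, 0, 0.3], [0, 0, 0, 0, 0, 0, 0.3]]]'

```text
clock: 5.1
eef_pos: [520.2, 346.2, 17.8]
tool_rot: [3.14, 0.001, 2.546]
force: [0.5, 0.2, 0.2]
width: 60.1
gripper_force: 0.0
```

```bash
python3 - <<'E'
from h import *
s=ctrl.read_state();print(s["clock"],s["eef_pos"],s["tool_rot"],s["force"],s["width"])
P=ctrl.get_image("scene");I=cv2.cvtColor(P["img"],cv2.COLOR_RGB2BGR)[150:230,350:450]
cv2.imwrite("pics/e.png",cv2.resize(I,(750,600),interpolation=cv2.INTER_CUBIC))
E
```

```text
5.1 [520.21385205 346.20067475  17.79807077] [3.14005465e+00 5.44291249e-04 2.54616440e+00] [0.45993698 0.15487869 0.16481238] 60.05839136248153
```

View pics/e.png

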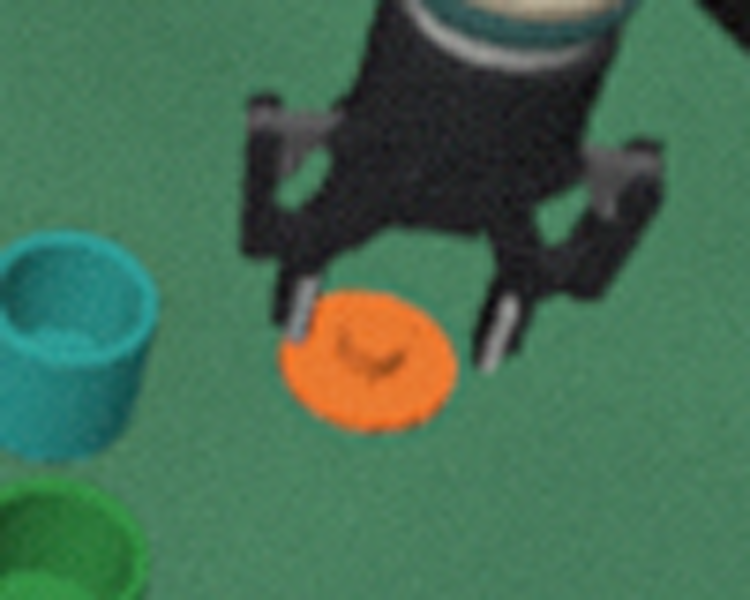

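The picture shows the fingers straddling the cover, about 5 mm right of the knob (crop about (372,355)). I correct that, go slightly lower and close.

Emit:
step_arm --series '[[[0, 0, 0, -0.007, -0.036, 0.0, 0.3], [0, 0, 0, 0, 0, 0.026, 0.3], [0, 0, 0, 0, 0, 0, 0.3], [0, 0, 0, 0, 0, 0, 1], [0, 0, 0, 0, 0, 0, 1], [0, 0, 0, 0, 0, 0, 1], [0, 0, 0, 0, 0, 0, 1], [0, 0, 0, 0, 0, 0, 1], [0, 0, 0, 0, 0, 0, 1], [0, 0, 0, 0, 0, 0, 1]]]'

```text
clock: 6.15
eef_pos: [517.7, 341.2, 13.3]
tool_rot: [3.141, 0.0, 2.547]
force: [0.0, -0.1, 5.9]
width: 21.4
gripper_force: 58.7
```

Emit:
step_arm --series '[[[0, 0, 0, 0, 0, -0.03, 1], [0, 0, 0, 0, 0, -0.1, 1], [0, 0, 0, 0, 0, -0.2, 1], [0, 0, 0, 0, 0, -0.2, 1], [0, 0, 0, 0, 0, -0.15, 1], [0, 0, 0, 0, 0, 0, 1], [0, 0, 0, 0, 0, 0, 1]]]'

```text
clock: 6.85
eef_pos: [517.6, 340.5, 115.5]
tool_rot: [3.141, 0.001, 2.546]
force: [-0.4, 0.1, -2.0]
width: 21.7
gripper_force: 58.8
```

```bash
python3 - <<'E'
from h import *
P=ctrl.get_image("scene")
s=ctrl.read_state();print(s["clock"],s["eef_pos"],s["tool_rot"],s["force"],s["width"])
u=proj(P,s["eef_pos"]).astype(int);print(u)
I=cv2.cvtColor(P["img"],cv2.COLOR_RGB2BGR)[u[1]-40:u[1]+40,u[0]-50:u[0]+50]
cv2.imwrite("pics/f.png",cv2.resize(I,(750,600),interpolation=cv2.INTER_CUBIC))
plan([(481.5,7.5,s["eef_pos"][2]+10,146,9)],s)
E
```

```text
6.9 [517.08517342 340.01706411 114.52189559] [-3.14026004e+00  2.18217203e-05  2.54630451e+00] [-0.39743426 -0.62560626 -1.46125203] 21.25730939101248
[407 171]
[0, 0, np.float64(-0.0), -0.116, -0.219, -0.007],
[0, 0, np.float64(-0.0), -0.116, -0.219, -0.007],
[0, 0, np.float64(-0.0), -0.116, -0.219, -0.007],
[0, 0, np.float64(-0.0), -0.116, -0.219, -0.007],
[0, 0, np.float64(-0.0), -0.116, -0.219, -0.007],
[0, 0, np.float64(-0.0), -0.116, -0.219, -0.007],
[0, 0, np.float64(-0.0), -0.116, -0.219, -0.007],
[0, 0, np.float64(-0.0), -0.116, -0.219, -0.007],
[0, 0, np.float64(-0.0), -0.116, -0.219, -0.007],
-- 37.17391600039653 0.011944273338179478
```

View pics/f.png

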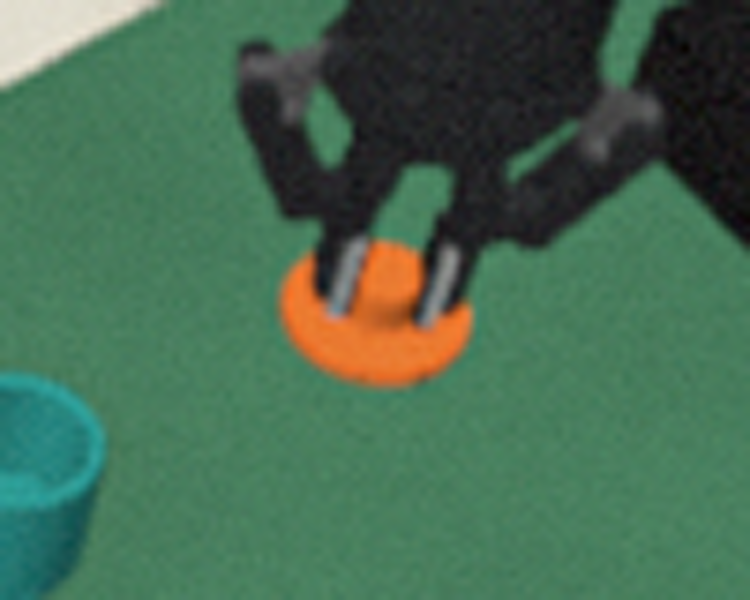

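Emit:
step_arm --series '[[[0, 0, 0, -0.06, -0.11, 0, 1], [0, 0, 0, -0.116, -0.219, -0.007, 1], [0, 0, 0, -0.116, -0.219, -0.007, 1], [0, 0, 0, -0.116, -0.219, -0.007, 1], [0, 0, 0, -0.116, -0.219, -0.007, 1], [0, 0, 0, -0.116, -0.219, -0.007, 1], [0, 0, 0, -0.116, -0.219, -0.007, 1], [0, 0, 0, -0.116, -0.219, -0.007, 1], [0, 0, 0, -0.116, -0.219, -0.007, 1], [0, 0, 0, -0.06, -0.11, 0, 1], [0, 0, 0, 0, 0, 0, 1], [0, 0, 0, 0, 0, 0, 1]]]'

```text
clock: 8.1
eef_pos: [481.3, 8.0, 122.7]
tool_rot: [3.142, -0.002, 2.546]
force: [-0.4, 0.1, -0.8]
width: 21.5
gripper_force: 58.9
```

```bash
python3 - <<'E'
from h import *
for n in("scene","top"):
    P=ctrl.get_image(n); H=cv2.cvtColor(P["img"],cv2.COLOR_RGB2HSV).astype(int)
    s=ctrl.read_state();T=s["eef_pos"]; print(s["clock"],T,s["tool_rot"],s["force"],s["width"])
    q=proj(P,T);yy,xx=np.mgrid[:420,:560];m=((H[...,0]<24))&(H[...,1]>130)&(H[...,2]>90)&(np.hypot(xx-q[0],yy-q[1])<26)
    W=np.array([ray(P,p,T[2]-1.3)[:2] for p in np.argwhere(m)[:,::-1]],np.float32);print(n,m.sum(),cv2.minAreaRect(W),cv2.minEnclosingCircle(W))
    save(P,n+"g.png")
    I=cv2.cvtColor(P["img"],cv2.COLOR_RGB2BGR); u=proj(P,(481,7,90)).astype(int);print(u)
    cv2.imwrite(f"pics/g_{n}.png",cv2.resize(I[u[1]-40:u[1]+40,u[0]-40:u[0]+40],(400,400),interpolation=cv2.INTER_CUBIC))
cv2.imwrite("pics/g.png",np.hstack([cv2.imread("pics/g_scene.png"),cv2.imread("pics/g_top.png")]))
E
```

```text
8.15 [481.61035466   8.90556036 122.86520266] [ 3.14091186e+00 -1.26496952e-03  2.54744738e+00] [ 0.04333874  0.33146087 -0.15800894] 21.3744033044579
scene 334 ((480.8048400878906, 5.7171173095703125), (59.374088287353516, 60.539794921875), 65.73880004882812) ((481.3601989746094, 5.823759078979492), 32.34672164916992)
[280 209]
8.2 [481.77147326   9.32087455 123.02726716] [ 3.14070404e+00 -9.38107607e-04  2.54844163e+00] [ 0.37130994  0.85975377 -1.1658292 ] 21.203475096842297Traceback (most recent call last):
  File "<stdin>", line 6, in <module>
cv2.error: OpenCV(4.12.0) /io/opencv/modules/imgproc/src/convhull.cpp:143: error: (-215:Assertion failed) total >= 0 && (depth == CV_32F || depth == CV_32S) in function 'convexHull'
```

```bash
python3 - <<'E'
from h import *
P=ctrl.get_image("scene")
print(ray(P,(280.2,216.5),64),ray(P,(280.2,217.),64))
I=cv2.imread("pics/scene0.png").astype(int); H=cv2.cvtColor(I.astype(np.uint8),cv2.COLOR_BGR2HSV).astype(int)
# model overlay score: project rim ring at z=64, brightness of ring (r 25..31) vs outside/inside
best=[]
V=H[...,2]; S=H[...,1]
a=np.linspace(0,2*np.pi,72,endpoint=False)
def val(c,r,A):
    u=np.array([proj(P,(c[0]+r*np.cos(t),c[1]+r*np.sin(t),64)) for t in a],np.float32)
    return cv2.remap(A.astype(np.float32),u[:,0].reshape(-1,1),u[:,1].reshape(-1,1),cv2.INTER_LINEAR)[:,0]
D=V-S
for x in np.arange(474,492,1.):
    for y in np.arange(-4,16,1.):
        best.append((val((x,y),28,D).mean()-.5*val((x,y),21,D).mean()-.5*val((x,y),35,D).mean(),x,y))
best.sort(reverse=True);print(best[:5])
s=ctrl.read_state();print(s["clock"],s["eef_pos"],s["force"])
E
```

```text
[481.7644768    5.99596091  64.        ] [483.17975261   5.38456466  64.        ]
[(np.float32(92.16732), np.float64(482.0), np.float64(5.0)), (np.float32(91.744675), np.float64(481.0), np.float64(5.0)), (np.float32(90.26626), np.float64(481.0), np.float64(6.0)), (np.float32(89.11955), np.float64(482.0), np.float64(6.0)), (np.float32(87.69064), np.float64(482.0), np.float64(4.0))]
8.25 [481.82002901   9.41447034 123.13135763] [ 0.0460461  -0.31236684 -0.71026575]
```

Emit:
step_arm --series '[[[0, 0, 0, -0.004, -0.006, 0.1, 1], [0, 0, 0, 0, 0, 0.12, 1], [0, 0, 0, 0, 0, 0.06, 1], [0, 0, 0, 0, 0, 0, 1], [0, 0, 0, 0, 0, 0, 1], [0, 0, 0, 0, 0, 0, 1]]]'

```text
clock: 8.85
eef_pos: [482.3, 7.1, 81.9]
tool_rot: [3.141, 0.001, 2.547]
force: [0.9, 0.2, -1.3]
width: 21.6
gripper_force: 58.9
```

```bash
python3 - <<'E'
from h import *
P=ctrl.get_image("scene");s=ctrl.read_state();print(s["clock"],s["eef_pos"],s["tool_rot"],s["force"])
u=proj(P,(481,7,70)).astype(int)
I=cv2.cvtColor(P["img"],cv2.COLOR_RGB2BGR)
cv2.imwrite("pics/g.png",cv2.resize(I[u[1]-30:u[1]+30,u[0]-40:u[0]+40],(800,600),interpolation=cv2.INTER_CUBIC))
E
```

```text
8.9 [482.27937038   6.8494793   81.94565995] [3.14077594e+00 9.89762123e-04 2.54663825e+00] [0.83467995 0.04513469 0.18488318]
```

View pics/g.png

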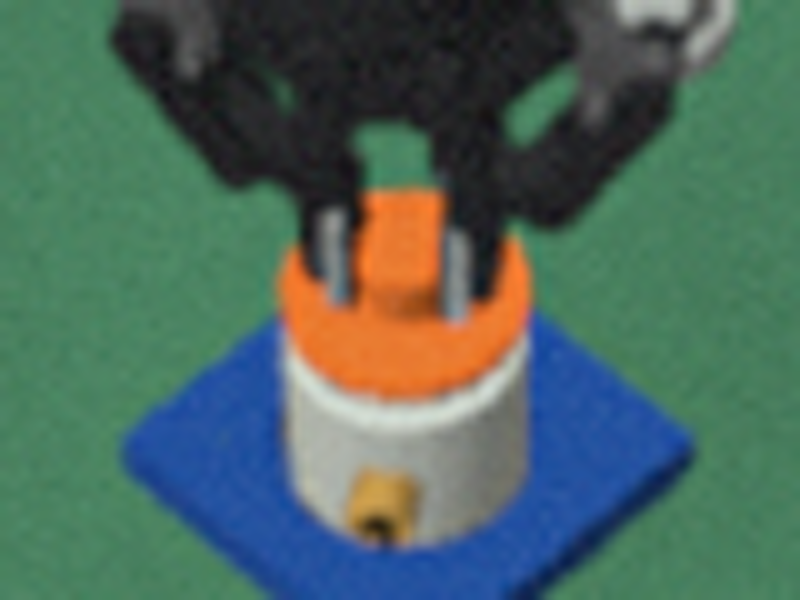

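Cover (column about 406) sits right above the housing (column about 407). I lower it slowly.

Emit:
step_arm --series '[[[0, 0, 0, 0.002, 0.004, 0.02, 1], [0, 0, 0, 0, 0, 0.02, 1], [0, 0, 0, 0, 0, 0.01, 1], [0, 0, 0, 0, 0, 0.01, 1], [0, 0, 0, 0, 0, 0, 1], [0, 0, 0, 0, 0, 0, 1]]]'

```text
clock: 9.5
eef_pos: [481.9, 7.3, 72.3]
tool_rot: [-3.142, -0.0, 2.546]
force: [-0.0, -0.6, -1.2]
width: 21.7
gripper_force: 58.9
```

Emit:
step_arm --series '[[[0, 0, 0, 0, 0, 0.006, 1], [0, 0, 0, 0, 0, 0.006, 1], [0, 0, 0, 0, 0, 0, 1], [0, 0, 0, 0, 0, 0, 1], [0, 0, 0, 0, 0, 0, 1]]]'

```text
clock: 10.0
eef_pos: [482.0, 7.3, 71.2]
tool_rot: [3.142, 0.001, 2.546]
force: [-1.1, -0.8, 7.7]
width: 21.4
gripper_force: 59.7
```

Contact at 71.2, which is the expected seat height. I release and rise.

Emit:
step_arm --series '[[[0, 0, 0, 0, 0, 0, 0.6], [0, 0, 0, 0, 0, 0, 0.4], [0, 0, 0, 0, 0, 0, 0], [0, 0, 0, 0, 0, 0, 0], [0, 0, 0, 0, 0, -0.1, 0], [0, 0, 0, 0, 0, -0.2, 0], [0, 0, 0, 0, 0, -0.1, 0], [0, 0, 0, 0, 0, 0, 0], [0, 0, 0, 0, 0, 0, 0]]]'

```text
clock: 10.9
eef_pos: [481.7, 7.0, 130.3]
tool_rot: [-3.141, 0.0, 2.546]
force: [0.0, -0.6, 0.4]
width: 85.2
gripper_force: 0.0
```

```bash
python3 - <<'E'
from h import *
P=ctrl.get_image("scene");s=ctrl.read_state();print(s["clock"],s["eef_pos"],s["tool_rot"],s["force"],s["width"])
u=proj(P,(481,7,70)).astype(int)
I=cv2.cvtColor(P["img"],cv2.COLOR_RGB2BGR)
cv2.imwrite("pics/k.png",cv2.resize(I[u[1]-30:u[1]+30,u[0]-40:u[0]+40],(800,600),interpolation=cv2.INTER_CUBIC))
E
```

```text
10.95 [481.34760966   6.9781794  129.87509792] [-3.14074946e+00 -7.03513139e-04  2.54619599e+00] [-1.41836586 -0.11975905 -0.45998876] 85.64498437949574
```

View pics/k.png

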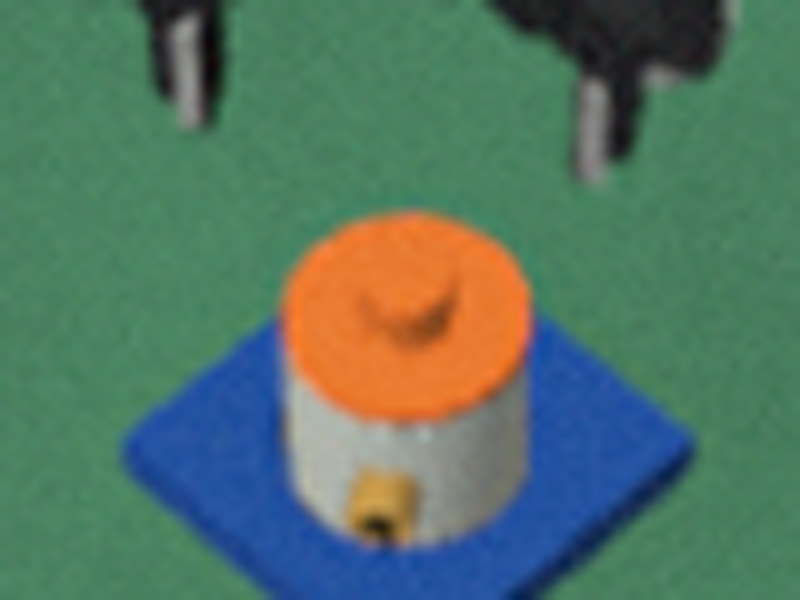

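Cover seated and level: its disc covers the rim evenly, and the port tip shows at crop (380,525). I now refine the port and station yaw.

```bash
python3 - <<'E'
from h import *
P=ctrl.get_image("scene");u=proj(P,(481,7,70)).astype(int)
tip=ray(P,(u[0]-40+378/10-.5,u[1]-30+522/10-.5),36); c=np.array([481.7,5.3])
d=tip[:2]-c; print("tip",tip,np.hypot(*d),np.degrees(np.arctan2(d[1],d[0])))
# scene: brightness-fit of port outline: search yaw with synthetic brass mask
def fit(P,I,c):
    H=cv2.cvtColor(I,cv2.COLOR_RGB2HSV).astype(int);yy,xx=np.mgrid[:420,:560];q=proj(P,(c[0]+20,c[1]-15,36))
    m=(H[...,0]>8)&(H[...,0]<28)&(H[...,1]>90)&(np.hypot(xx-q[0],yy-q[1])<16)
    return m
for n,c in(("top",(481.5,8.)),("scene",(481.7,5.3))):
    P=ctrl.get_image(n); I=cv2.cvtColor(cv2.imread(f"pics/{n}0.png"),cv2.COLOR_BGR2RGB)
    m=fit(P,I,c); cen=np.argwhere(m)[:,::-1].mean(0)
    # predicted centroid of brass silhouette outside wall: points on cylinder r9, 31..42, visible hull minus body (approx)
    C=-np.array(P["R"]).T@np.array(P["t"]); best=[]
    for yw in np.arange(-46,-22,1.):
        a=np.radians(yw);ex=np.array([np.cos(a),np.sin(a),0]);ey=np.array([-np.sin(a),np.cos(a),0]);o=np.array([*c,36])
        def hull(pts): return cv2.convexHull(np.array([proj(P,p)*8 for p in pts],np.float32)).astype(np.int32)
        t=np.linspace(0,2*np.pi,40)
        M=np.zeros((3360,4480),np.uint8)
        cv2.fillPoly(M,[hull([o+x*ex+9*np.cos(k)*ey+9*np.sin(k)*np.array([0,0,1]) for x in(29,42) for k in t])],1)
        if n=="top": cv2.fillPoly(M,[hull([(c[0]+31*np.cos(k),c[1]+31*np.sin(k),64) for k in t])],0)
        Md=cv2.resize(M.astype(np.float32),(560,420),interpolation=cv2.INTER_AREA)
        best.append((float(np.abs(Md-m).sum()),yw))
    best.sort();print(n,m.sum(),best[:6])
# station
I=cv2.cvtColor(cv2.imread("pics/top0.png"),cv2.COLOR_BGR2HSV).astype(int); P=ctrl.get_image("top")
for nm,n in(("top",0),("scene",0)):
    P=ctrl.get_image(nm);H=cv2.cvtColor(cv2.imread(f"pics/{nm}0.png"),cv2.COLOR_BGR2HSV).astype(int)
    m=((H[...,1]<70)&(H[...,2]<110)&(H[...,2]>40)).astype(np.uint8)
    q=proj(P,(473,-330,8)).astype(int);k,l,st,cc=cv2.connectedComponentsWithStats(m);i=l[q[1],q[0]]
    W=np.array([ray(P,p,8)[:2] for p in np.argwhere(l==i)[:,::-1]],np.float32);
    # long edges: fit min/max transverse per longitudinal bin
    r=cv2.minAreaRect(W);print(nm,st[i,4],r)
    L=W[(W[:,1]<-220)&(W[:,1]>-390)];B=np.round(L[:,1]/4)
    for f in(min,max):
        e=np.array([[b*4,f(L[B==b,0])] for b in np.unique(B)]);p=np.polyfit(e[:,0],e[:,1],1);print("edge slope deg",np.degrees(np.arctan2(-1,-p[0])),np.polyval(p,-271))
    for x in ctrl.recognise(P,"lens")[:2]:print("lens",ray(P,x["centre"],200),x["score"])
E
```

```text
tip [514.00197875 -16.34300281  36.        ] 38.88235334283724 -33.822914055358176
top 24 [(12.5, np.float64(-36.0)), (12.59375, np.float64(-37.0)), (12.75, np.float64(-35.0)), (13.375, np.float64(-34.0)), (13.765625, np.float64(-38.0)), (14.375, np.float64(-39.0))]
scene 42 [(13.71875, np.float64(-31.0)), (14.171875, np.float64(-30.0)), (14.484375, np.float64(-32.0)), (14.8125, np.float64(-29.0)), (15.9375, np.float64(-33.0)), (17.1875, np.float64(-28.0))]
top 221638 ((582.9815063476562, -48.45294189453125), (1483.4525146484375, 1030.2801513671875), 89.9476547241211)
edge slope deg -89.26788244989517 79.38001805048842
edge slope deg -90.7599954739645 1096.9913547046947
lens [ 474.38964111 -325.03088492  200.        ] 0.84
scene 5294 ((400.0776672363281, -396.8935852050781), (281.3643493652344, 329.2642517089844), 11.653623580932617)
edge slope deg -81.45836007671583 408.8261267703237
edge slope deg -78.24973201381134 516.8430455863671
lens [ 565.96237957 -375.13914668  200.        ] 0.93
```

Emit:
step_arm --series '[[[0, 0, 0, 0, 0.003, 0.2, 0], [0, 0, 0, 0, 0, 0.2, 0], [0, 0, 0, 0, 0, 0.15, 0], [0, 0, 0, 0, 0, 0.1, 0], [0, 0, 0, 0, 0, 0.06, 0], [0, 0, 0, 0, 0, 0, 0], [0, 0, 0, 0, 0, 0, 0], [0, 0, 0, 0, 0, 0, 0]]]'

```text
clock: 12.15
eef_pos: [482.7, 7.7, 24.8]
tool_rot: [3.141, 0.001, 2.546]
force: [-0.4, 0.4, 0.2]
width: 85.7
gripper_force: 0.0
```

Emit:
step_arm --series '[[[0, 0, 0, 0, 0, 0, 0.2], [0, 0, 0, 0, 0, 0, 0.25], [0, 0, 0, 0, 0, 0, 0.3], [0, 0, 0, 0, 0, 0, 0.4], [0, 0, 0, 0, 0, 0, 0.6], [0, 0, 0, 0, 0, 0, 1], [0, 0, 0, 0, 0, 0, 1], [0, 0, 0, 0, 0, 0, 1]]]'

```text
clock: 12.95
eef_pos: [481.9, 6.7, 25.0]
tool_rot: [-3.14, 0.001, 2.546]
force: [-2.4, -2.3, 10.8]
width: 61.7
gripper_force: 63.3
```

Emit:
step_arm --series '[[[0, 0, 0, 0, 0, -0.03, 1], [0, 0, 0, 0, 0, -0.08, 1], [0, 0, 0, 0, 0, -0.15, 1], [0, 0, 0, 0, 0, -0.2, 1], [0, 0, 0, 0, 0, -0.2, 1], [0, 0, 0, 0, 0, -0.2, 1], [0, 0, 0, 0, 0, -0.15, 1], [0, 0, 0, 0, 0, -0.08, 1], [0, 0, 0, 0, 0, 0, 1], [0, 0, 0, 0, 0, 0, 1]]]'

```text
clock: 13.95
eef_pos: [481.4, 7.3, 186.7]
tool_rot: [-3.14, -0.001, 2.546]
force: [-0.5, -0.7, -4.4]
width: 61.3
gripper_force: 66.8
```

```bash
python3 - <<'E'
from h import *
s=ctrl.read_state();print(s["clock"],s["eef_pos"],s["tool_rot"],s["width"])
P=ctrl.get_image("scene");save(P,"l.png")
plan([(460,-271,189,np.degrees(s["tool_rot"][2])-44.2,12)],s)
E
```

```text
13.95 [481.35444892   7.27056818 186.68350465] [-3.14047041e+00 -1.08622515e-03  2.54613347e+00] 61.31712057121833
[0, 0, np.float64(0.082), -0.077, -0.135, -0.001],
[0, 0, np.float64(0.082), -0.085, -0.129, -0.001],
[0, 0, np.float64(0.082), -0.094, -0.124, -0.001],
[0, 0, np.float64(0.082), -0.101, -0.117, -0.001],
[0, 0, np.float64(0.082), -0.109, -0.111, -0.001],
[0, 0, np.float64(0.082), -0.115, -0.103, -0.001],
[0, 0, np.float64(0.082), -0.122, -0.096, -0.001],
[0, 0, np.float64(0.082), -0.128, -0.088, -0.001],
[0, 0, np.float64(0.082), -0.133, -0.079, -0.001],
[0, 0, np.float64(0.082), -0.138, -0.071, -0.001],
[0, 0, np.float64(0.082), -0.142, -0.062, -0.001],
[0, 0, np.float64(0.082), -0.146, -0.052, -0.001],
-- 23.258195651751887 -3.6833333333333336
```

View pics/l.png

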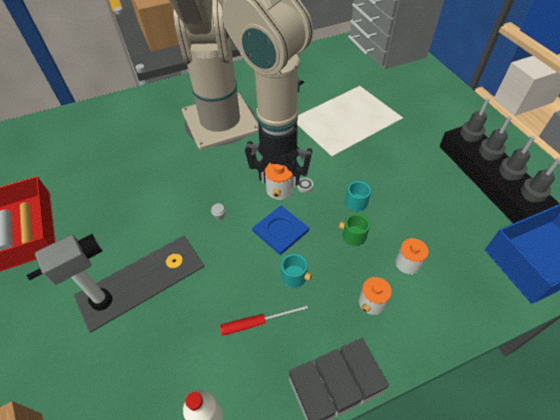

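The covered housing is held upright at (278,182), clear of the nest. Now I carry it to the station.

Emit:
step_arm --series '[[[0, 0, 0.082, -0.077, -0.135, -0.001, 1], [0, 0, 0.082, -0.085, -0.129, -0.001, 1], [0, 0, 0.082, -0.094, -0.124, -0.001, 1], [0, 0, 0.082, -0.101, -0.117, -0.001, 1], [0, 0, 0.082, -0.109, -0.111, -0.001, 1], [0, 0, 0.082, -0.115, -0.103, -0.001, 1], [0, 0, 0.082, -0.122, -0.096, -0.001, 1], [0, 0, 0.082, -0.128, -0.088, -0.001, 1], [0, 0, 0.082, -0.133, -0.079, -0.001, 1], [0, 0, 0.082, -0.138, -0.071, -0.001, 1], [0, 0, 0.082, -0.142, -0.062, -0.001, 1], [0, 0, 0.082, -0.146, -0.052, -0.001, 1]]]'

```text
clock: 15.2
eef_pos: [460.4, -272.3, 189.0]
tool_rot: [-3.141, -0.0, 1.769]
force: [0.5, 0.8, -5.0]
width: 61.6
gripper_force: 66.9
```

Emit:
step_arm --series '[[[0, 0, 0, 0, 0, 0, 1], [0, 0, 0, 0, 0, 0, 1], [0, 0, 0, 0, 0, 0, 1], [0, 0, 0, 0, 0, 0, 1]]]'

```text
clock: 15.6
eef_pos: [460.9, -269.7, 189.4]
tool_rot: [3.141, -0.001, 1.775]
force: [0.7, -0.5, -5.9]
width: 61.8
gripper_force: 67.0
```

```bash
python3 - <<'E'
from h import *
P=ctrl.get_image("scene");Q=ctrl.get_image("top")
s=ctrl.read_state();print(s["clock"],s["eef_pos"],np.degrees(s["tool_rot"]),s["width"],s["gripper_force"])
plan([(460,-271.3,189,101.7,1)],s)
I=[]
for n,A in(("s",P),("t",Q)):
    u=proj(A,(470,-310,200)).astype(int);print(u)
    B=cv2.cvtColor(A["img"],cv2.COLOR_RGB2BGR)[u[1]-60:u[1]+60,u[0]-80:u[0]+80]
    I.append(cv2.resize(B,(400,300),interpolation=cv2.INTER_CUBIC))
    a=np.radians(-78.2);ex=np.array([np.cos(a),np.sin(a),0])
    for nm,X in(("port",np.array([460,-271.3,200])+42*ex),("lens",np.array([460,-271.3,200])+120*ex),("knobtop",np.array([460,-271.3,250]))): print(n,nm,(proj(A,X)-(u-[80,60]))*2.5)
cv2.imwrite("pics/m.png",np.vstack([I[0],I[1]]) if 0 else np.hstack(I))
E
```

```text
15.7 [ 460.91218221 -269.85393386  189.41260198] [ 1.79987771e+02 -1.18978822e-02  1.01695684e+02] 61.56996772111092 66.96336155757308
[0, 0, np.float64(-0.0), -0.008, -0.008, 0.003],
-- 1.758813254414767 0.004316295949834625
[135 223]
s port [198.23868965 151.23916704]
s lens [106.55703932 198.0326941 ]
s knobtop [228.3234802   89.62627905]
[409 245]
t port [203.67156206 153.09899205]
t lens [298.63981468 134.24174571]
t knobtop [171.22331084 160.53272762]
```

View pics/m.png

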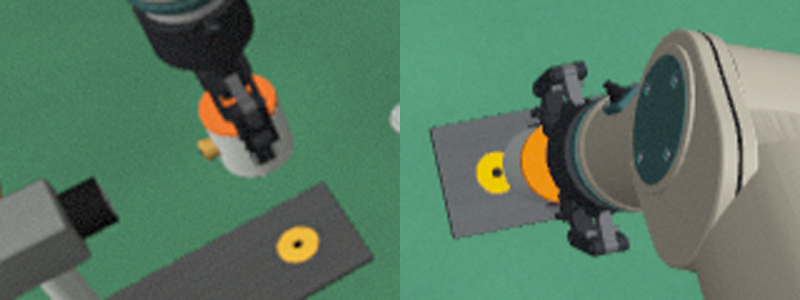

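The port tip appears at (199,150) in the scene crop against a predicted (198,151), facing the lens, with the cover seated. I make the final small correction and hold.

Emit:
step_arm --series '[[[0, 0, 0, -0.008, -0.007, 0.003, 1], [0, 0, 0, 0, 0, 0, 1], [0, 0, 0, 0, 0, 0, 1], [0, 0, 0, 0, 0, 0, 1], [0, 0, 0, 0, 0, 0, 1], [0, 0, 0, 0, 0, 0, 1], [0, 0, 0, 0, 0, 0, 1], [0, 0, 0, 0, 0, 0, 1]]]'

```text
clock: 16.5
eef_pos: [459.9, -271.9, 188.9]
tool_rot: [3.142, 0.0, 1.774]
force: [-0.7, 0.2, -4.7]
width: 61.6
gripper_force: 67.0
```

```bash
python3 - <<'E'
from h import *
P=ctrl.get_image("scene")
s=ctrl.read_state();print(s["clock"],s["eef_pos"],np.degrees(s["tool_rot"]),s["width"])
H=cv2.cvtColor(P["img"],cv2.COLOR_RGB2HSV).astype(int);a=np.radians(-78.2);o=np.array([460,-271.3,200])
q=proj(P,o+37*np.array([np.cos(a),np.sin(a),0]));yy,xx=np.mgrid[:420,:560]
m=(H[...,0]>10)&(H[...,0]<28)&(H[...,1]>90)&(np.hypot(xx-q[0],yy-q[1])<9)
print(m.sum(),np.argwhere(m)[:,::-1].mean(0),q)
ok=np.hypot(*(s["eef_pos"][:2]-[460,-271.3]))<2 and abs(s["eef_pos"][2]-189)<2
print(ok)
if ok: print(ctrl.finish_job())
E
```

```text
16.55 [ 459.88617405 -271.97220577  188.87622396] [1.79996280e+02 9.88748717e-05 1.01615028e+02] 61.551962077862015
56 [137.17857143 221.125     ] [136.56878583 222.33538893]
True
the job is handed in; nothing more can be done
None
```

I handed the job in at 16.6 s: the cover is seated, and the covered housing is held upright over the yellow spot, port at lens height and facing the lens, within about 2 mm by the images and arm readings; the verdict was not reported back.

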